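# Check the dough-stamp kit back in

### The arm

A 6-joint arm with a two-finger parallel gripper is mounted at the origin on the work surface. World frame = base frame: x ahead of the robot, y to its left, z up, the work surface at z = 0. Lengths are in m, angles in rad, forces in N, time in s.
With the tool pointing down it reaches from about 0.225 to 0.875 m from the base axis. Payload 3.4 kg.
Tool frame: the origin (TCP) lies at the very end of the fingers, on their centre line; the grasp point (between the pads) lies 19 mm behind it; z points along the fingers, y is the line along which they close (so a half turn about z gives the same grasp; the last joint's range is limited). The gripper opens to 85 mm and grips with 20 to 120 N. Pads are 22 mm wide; open, the fingers measure 114 mm over their backs; the gripper's body (76 mm by 85 mm) begins 54 mm behind the grasp point. The pads swing forward as they close: fully open they stand 13 mm farther back than shut.
Start: joints at [1.188, 0.276, 1.505, -0, 1.361, -0.121], TCP at [0.149, 0.555, 0.231] pointing down, gripper open.
Joint ranges: [-2.89, 2.89], [-0.75, 2.08], [0.22, 2.7], [-1.18, 4.32], [0.11, 2.71], [-2.7, 2.7]. Speed limits (rad/s): [2.57, 2.57, 3.14, 3.14, 3.14, 3.14].

### API

Orientations are given as a unit quaternion [w, x, y, z].
In Python, from bench import bot gives the robot as it stands.
- The arm moves only by the tool jog_arm, never from a script. Its argument "steps" is a list of rows, each a list of 3 entries, a list of its own where there are three numbers: the shift along the tool's x, y, z in units of 25 mm (1.0 is 25 mm), then the turn, a rotation vector about the tool's x, y, z in units of 6 degrees (1.0 is 6 degrees), then the finger opening in mm, from 0 to 85.4. In form: [[[tx, ty, tz], [rx, ry, rz], hand], ...]. A call has 1 to 12 rows; each row is the pose to reach, as a shift and turn from the pose commanded when the call began, along the tool's axes at that moment; what a row does not reach only later rows make up. A row lasts 1/10 s, in which the tool goes at most 50 mm and 8.59 degrees, less where a joint would pass 70% of its speed; a pose out of reach is approached as far as the arm can. A call with a gripper value outside its range is refused whole. The fingers move at their own pace and stop on an object; "force" is the grip in N (left out, the last holds). Time passes only in rows, so rows that repeat a pose let the fingers close. It gives the time, the measured TCP pose, the force, the opening and the grip force at its end, in the units of the state.
- bot.observe(): the state, without advancing time (a new reading comes with each control period).
- bot.snapshot(name): name is "scene" or "top"; returns a dict with "color" (384x512x3 uint8, red, green, blue), "depth" (384x512 float32, m along the optical axis (not along the pixel's ray), 0 where there is no reading), "mtx" (3x3 intrinsics, pixels), "world_from_camera" (4x4, takes a point from camera to world coordinates). Camera axes: x right, y down, z forward; pixel columns grow to the right and rows downward; lengths in m; the calibration is good to about 2 mm. A picture is of the moment at which its call begins.
- bot.close_job(): hands the job in; it is judged then, once.
Trained networks look in a picture, given as the dict that the camera call returned (one of the last four; its "shot" number tells which), for a name from the list of things; names that differ only in an ending like _2 or _b are one class to them, and where a whole thing is asked for, a point or a joint stands for the part that bears it (a point fixed in the world has none). Each returns a list of dicts, best first, with "confidence" (0 to 1); they miss things now and then, are a little off and sometimes report something else, mostly with a low value. They report only what shows in the picture. A call takes as long as a camera call. They do not tell look-alikes from the thing itself.
- bot.find_in(picture, name): "box" ([left, top, right, bottom] in pixels, round what is visible of it).
- bot.mark_of(picture, name): "point" ([column, row] in pixels: a listed point, or the origin of a listed thing).
The state is a dict: "time_s": time; "q": joint angles; "joint_vel": joint speeds; "joint_efforts": joint torques, N m; "tool_pos": TCP position; "eef_rot": TCP orientation; "wrist_force": force on the tool from outside, world axes, zero at the start; "moment": the same for the moment, N m; "grip_width": finger opening in m; "finger_force": force on a finger pad.
Only numpy, scipy, OpenCV 4.12 (cv2) and the standard library are available. Lean on these libraries where they do the work, as an engineer would, in place of code of your own. Each camera call takes 0.05 s, during which the arm holds its last target. There are 200 camera calls.

### The job

The dough class is over: stand every dough stamp left on the floured board in the rack, each fully down in the well that matches the diameter of its foot. When all of them are in, take the barcode reader from its cradle, aim it squarely at the middle of the label on the tag stand from about 10 cm away and hold it steady there for two seconds, then lay it back fully home in its cradle, lens pointing the same way as before. Leave the bowl, the jar and the brush alone.

Things in the scene. Friction and masses are not known exactly. Their poses are not given: they have to be found in the camera images.
- stamp0: dough stamp: a plain round brass foot 32 mm in diameter and 40 mm tall, with an upright wooden handle of 26 mm diameter rising on its axis from 40 mm to 95 mm (bottom-heavy, centre of mass about 22 to 25 mm up); stands on its foot on the dough board at the start; 70 g (varies a third either way). Origin: centre of the foot's underside; z up along the handle. May be absent.
- stamp1: dough stamp: a plain round brass foot 40 mm in diameter and 40 mm tall, with an upright wooden handle of 26 mm diameter rising on its axis from 40 mm to 95 mm (bottom-heavy, centre of mass about 22 to 25 mm up); stands on its foot on the dough board at the start; 100 g (varies a third either way). Origin: centre of the foot's underside; z up along the handle. May be absent.
- stamp2: dough stamp: a plain round brass foot 48 mm in diameter and 40 mm tall, with an upright wooden handle of 26 mm diameter rising on its axis from 40 mm to 95 mm (bottom-heavy, centre of mass about 22 to 25 mm up); stands on its foot on the dough board at the start; 130 g (varies a third either way). Origin: centre of the foot's underside; z up along the handle. May be absent.
- stamp3: dough stamp: a plain round brass foot 56 mm in diameter and 40 mm tall, with an upright wooden handle of 26 mm diameter rising on its axis from 40 mm to 95 mm (bottom-heavy, centre of mass about 22 to 25 mm up); stands on its foot on the dough board at the start; 160 g (varies a third either way). Origin: centre of the foot's underside; z up along the handle. May be absent.
- stamp4: dough stamp: a plain round brass foot 64 mm in diameter and 40 mm tall, with an upright wooden handle of 26 mm diameter rising on its axis from 40 mm to 95 mm (bottom-heavy, centre of mass about 22 to 25 mm up); stands on its foot on the dough board at the start; 190 g (varies a third either way). Origin: centre of the foot's underside; z up along the handle. May be absent.
- rack_hole0 (a point): centre of the mouth of the round well of 35 mm diameter (for the 32 mm stamp), level with the rack's top; the well is blind, 28 mm deep; its rim has a 2 mm chamfer. Axes as the rack's, z up.
- rack_hole1 (a point): centre of the mouth of the round well of 43 mm diameter (for the 40 mm stamp), level with the rack's top; the well is blind, 28 mm deep; its rim has a 2 mm chamfer. Axes as the rack's, z up.
- rack_hole2 (a point): centre of the mouth of the round well of 51 mm diameter (for the 48 mm stamp), level with the rack's top; the well is blind, 28 mm deep; its rim has a 2 mm chamfer. Axes as the rack's, z up.
- rack_hole3 (a point): centre of the mouth of the round well of 59 mm diameter (for the 56 mm stamp), level with the rack's top; the well is blind, 28 mm deep; its rim has a 2 mm chamfer. Axes as the rack's, z up.
- rack_hole4 (a point): centre of the mouth of the round well of 67 mm diameter (for the 64 mm stamp), level with the rack's top; the well is blind, 28 mm deep; its rim has a 2 mm chamfer. Axes as the rack's, z up.
- rack: fixed wooden rack block 100 mm (its x) by 315 mm (its y), 40 mm tall, with a row of five graded wells along its y axis, smallest at -y, largest at +y, centres at y = -130.0, -81.0, -24.0, 41.0, 114.0 mm. Each well is 3 mm wider than its stamp. Origin: centre of the underside, on the table. A seated stamp stands with its underside 12 mm over the table and the handle's top at 107 mm.
- board: fixed wooden dough board 280 mm (x) by 300 mm (y), top 10 mm over the table, with a 10 mm wide rim rising to 22 mm; the stamps stand on it. Origin: centre of the underside.
- reader: loose hand-held barcode reader: a bar 150 mm long (its x), 36 mm wide, 36 mm tall with a slightly larger black head (40 mm wide, 45 mm long, at the +x end), 160 g. Origin: centre of the underside; x points forward out of the lens, z up. At the start it lies level in the cradle. Best gripped from above across its width at its middle. Nothing needs pressing: it reads whatever it is aimed at.
- reader_lens (a point): the reader's lens, centre of its front face (75 mm ahead of the reader's origin, 18 mm above its underside); x is the line of sight.
- cradle: fixed black cradle for the reader: a 190 by 70 by 4 mm base plate and two U-shaped saddles, each 30 mm long, at x = -55 and +55 mm; saddle floors 16 mm over the table, cheeks up to 30 mm, 44 mm apart inside (4 mm play either side of the bar); 6 mm thick end stops 26 mm tall with their inner faces at x = -81 and +81 mm. The 80 mm between the saddles is free for fingers, down to the plate. Origin: centre of the underside; x points where the lens points when the reader is home.
- cradle_seat (a point): where the reader's origin belongs when it is home: on the saddle floors, 16 mm above the cradle's origin.
- cradle_nose (a point): where the reader's lens belongs when it is home: 75 mm along the cradle's x and 34 mm above its origin.
- tag: fixed upright tag stand: dark foot 100 mm wide, 12 mm thick, reaching from 58 mm before the label's face to 12 mm behind it (so the long side of the foot, seen from above, is the label side), upright plate 95 mm wide, 8 mm thick, up to 150 mm tall, with the kit's bar label on its front, which looks along the body's -x, always roughly towards the robot. Origin: centre of the underside, under the plate's front face; x points into the label.
- tag_label (a point): centre of the paper bar label (76 mm wide, 56 mm tall) on the front of the tag stand, 105 mm above the table; x points into the label.
- bowl: bystander: small glass bowl, 110 mm across, 55 mm tall. Origin: centre of the underside.
- jar: bystander: lidded jar, 70 mm across, 110 mm tall. Origin: centre of the underside.
- brush: bystander: pastry brush 190 mm long lying on the table.
Things that resemble listed ones, but are neither listed nor needed, are in the scene too. Of the things shaped like the reader, the grey one is meant. Leave any blue look-alike of the stamp0 alone.

How it is judged:
By the outcome, as a careful person would: the job done as asked, in the order asked, and still so for the second after the job is handed in, with the robot touching nothing.
Of stamp0, stamp1, stamp2, stamp3, stamp4 only 3 to 5 are there at a start; the rules pass over those that are not, and their reading is None.
At some moment in a run one of stamp2, stamp3, stamp4 may be knocked a few centimetres aside while the robot is not near it.
It also fails if it takes over 210 s, if anything falls off the work surface, if the arm or the gripper's body presses on something with over 40 N, if the wrist force passes 120 N, or if a joint passes its speed limit or range.

## Working session

There is one attempt and no reset: what is moved stays moved. The work goes in short steps, Python scripts to look and compute and a tool call to move; the robot and the scene stay as the last step left them, time stands still between calls to the robot, and variables do not carry over. Pictures are saved under pics/ and viewed, at most 14 in all, crops included, and the job is handed in when it is done.

Besides the shell and the picture viewer there is one more tool, called after "Call:" by a JSON object that holds its "method" and its "body". jog_arm: Moves the arm, as the interface text tells. Its arguments: {"type":"object","properties":{"steps":{"type":"array","items":{"type":"array"}},"force":{"type":"number"}},"required":["steps"]}

```bash
ls; mkdir -p pics
python3 - <<'E'
from bench import bot
import cv2,numpy as np
print(bot.observe())
for n in("scene","top"):
    p=bot.snapshot(n);cv2.imwrite(f"pics/{n}0.png",p["color"][...,::-1]);np.set_printoptions(precision=4,suppress=True)
    print(n,p["mtx"],p["world_from_camera"])
    for t in["stamp0","stamp1","stamp2","stamp3","stamp4","reader","cradle","tag","rack","board"]:
        print(t,[(np.round(d["box"]),round(d["confidence"],2)) for d in bot.find_in(p,t)])
E
```

```text
pics
{'time_s': 0.0, 'q': array([ 1.18799633e+00,  2.76590723e-01,  1.50613100e+00,  1.22712526e-05,
        1.36069745e+00, -1.21010709e-01]), 'joint_vel': array([ 2.93578137e-04, -1.99476930e-04, -7.70610710e-04,  1.70373914e-03,
        1.46639058e-03, -1.69939352e-06]), 'joint_efforts': array([-3.47852147e-03, -4.16773403e+01, -2.45806915e+01, -1.99248821e-04,
        1.04793644e-02, -5.67119309e-05]), 'tool_pos': array([0.1486241 , 0.55491494, 0.230443  ]), 'eef_rot': array([-2.33440298e-04,  1.30522406e-01,  9.91444939e-01, -8.82943005e-04]), 'wrist_force': array([-0.19905718, -0.5679773 , -0.46705667]), 'moment': array([-0.01413922, -0.02996127, -0.00402842]), 'finger_force': 0.0, 'grip_width': 0.0851907332797151}
scene [[423.104    0.     263.9417]
 [  0.     423.104  194.3721]
 [  0.       0.       1.    ]] [[-0.3629  0.6354 -0.6815  1.333 ]
 [ 0.9316  0.233  -0.2788  0.3047]
 [-0.0184 -0.7361 -0.6766  0.8914]
 [ 0.      0.      0.      1.    ]]
stamp0 [(array([397., 199., 414., 232.]), 0.86), (array([387., 298., 410., 332.]), 0.84), (array([290., 190., 302., 219.]), 0.76), 
[... 2047 characters left out ...]
amp3 [(array([128., 230., 148., 238.]), 0.67), (array([184., 177., 200., 188.]), 0.6), (array([119., 132., 135., 148.]), 0.58), (array([160., 206., 172., 211.]), 0.52)]
stamp4 [(array([128., 230., 148., 238.]), 0.67), (array([184., 177., 200., 188.]), 0.6), (array([119., 132., 135., 148.]), 0.58), (array([160., 206., 172., 211.]), 0.52)]
reader [(array([366., 245., 377., 294.]), 0.72), (array([296., 250., 326., 294.]), 0.69)]
cradle [(array([246., 211., 305., 237.]), 0.69), (array([120., 164., 212., 254.]), 0.23)]
tag [(array([341., 180., 389., 218.]), 0.9)]
rack [(array([215., 151., 313., 194.]), 0.91)]
board [(array([120., 166., 214., 255.]), 0.59), (array([251., 208., 309., 241.]), 0.44)]
```

Run:
```python
import cv2
for n in("scene","top"):
    i=cv2.imread(f"pics/{n}0.png")
    c=i[110:350,120:440] if n=="scene" else i[110:320,90:410]
    cv2.imwrite(f"pics/{n}0c.png",cv2.resize(c,None,fx=2.5,fy=2.5,interpolation=cv2.INTER_CUBIC))
```

```text
(no output)
```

View pics/scene0c.png

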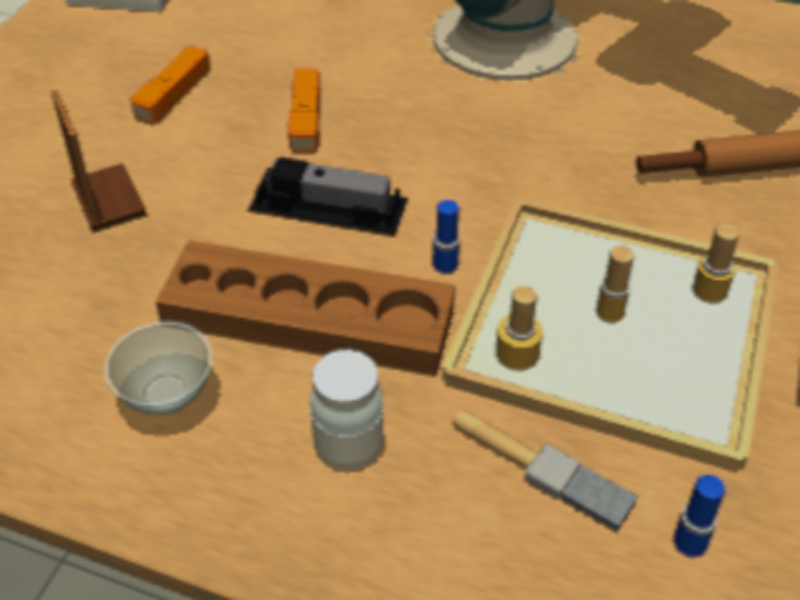

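View pics/top0c.png

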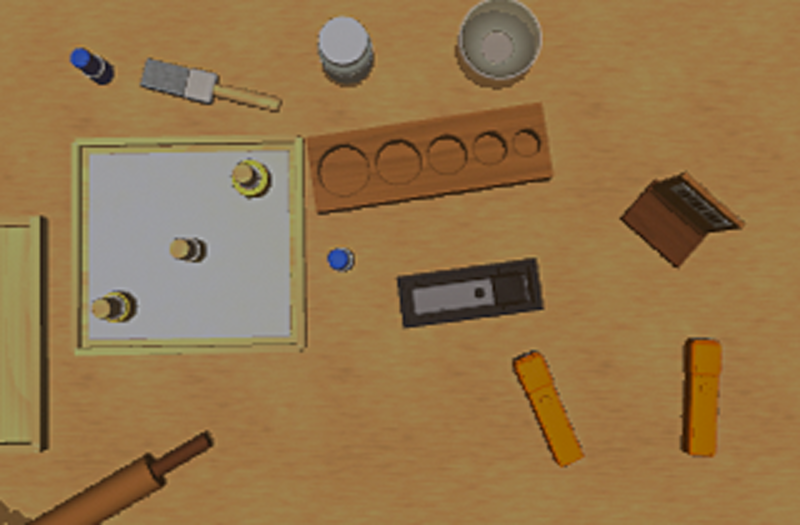

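The scene crop shows three natural-wood stamps on the board at about (519,330), (615,285) and (717,265). The two blue look-alikes at (447,235) and (698,515) are off the board. The grey reader is in the black cradle at (325,185), and the orange ones at (170,85) and (305,110) are decoys. In the top crop the rack is at (430,160) and the tag at (690,215), with its label facing the lower left.

Next I measure positions from depth.

```bash
cat > h.py <<'E'
from bench import bot
import cv2,numpy as np
from scipy.optimize import least_squares
np.set_printoptions(precision=4,suppress=True)
def cloud(p):
    d=p["depth"];v,u=np.nonzero(d>0);z=d[v,u];K=p["mtx"]
    c=np.stack([(u-K[0,2])/K[0,0]*z,(v-K[1,2])/K[1,1]*z,z,np.ones_like(z)])
    return (p["world_from_camera"]@c)[:3].T,p["color"][v,u].astype(int),np.stack([u,v],1)
def near(P,xy,r,z0,z1):
    return (np.hypot(*(P[:,:2]-xy).T)<r)&(P[:,2]>z0)&(P[:,2]<z1)
def circ(Q,r=None):
    c=Q.mean(0)
    f=(lambda s:np.hypot(*(Q-s[:2]).T)-(s[2] if r is None else r))
    return least_squares(f,[*c,r or .02][:3 if r is None else 2],loss="soft_l1",f_scale=.001).x
def px2w(p,u,v,z):
    K=p["mtx"];T=p["world_from_camera"];d=T[:3,:3]@[(u-K[0,2])/K[0,0],(v-K[1,2])/K[1,1],1];o=T[:3,3]
    return o+d*(z-o[2])/d[2]
E
python3 - <<'E'
from h import *
S=bot.snapshot("scene");T=bot.snapshot("top")
Ps,Cs,_=cloud(S);Pt,Ct,_=cloud(T)
for u,v in[(186,179.6),(162.4,208.8),(131,232.8)]:
    w=px2w(T,u,v,.105)[:2]
    mt=near(Pt,w,.03,.095,.115);ms=near(Ps,w,.03,.095,.115)
    wt=Pt[mt].mean(0);ws=Ps[ms].mean(0)
    h=Ps[near(Ps,w,.03,.056,.098)][:,:2]; ch=circ(h,.013)
    ft=Ps[near(Ps,ch,.045,.018,.047)]; cf=circ(ft[:,:2])
    fa=near(Pt,ch,.045,.044,.056);fs=near(Ps,ch,.045,.044,.056)
    a=np.hypot(*(Pt[fa][:,:2]-ch).T); b=np.hypot(*(Ps[fs][:,:2]-ch).T)
    print(w,"top",wt,mt.sum(),"scene",ws,ms.sum(),"handle",ch,"foot",cf,len(ft),"collar r",np.percentile(a,[50,95]) if len(a) else 0,np.percentile(b,[50,95]))
def rect(P,C,name,m):
    r=cv2.minAreaRect((P[m][:,:2]*1000).astype(np.float32));print(name,m.sum(),r)
for n,P,C in(("s",Ps,Cs),("t",Pt,Ct)):
    rc=px2w(T,90+430/2.5,110+158/2.5,.04)[:2];cc=px2w(T,90+470/2.5,110+293/2.5,.03)[:2]
    tg=px2w(T,90+690/2.5,110+215/2.5,.1)[:2]
    rect(P,C,n+" rack",near(P,rc,.2,.036,.044)&(C[:,0]>C[:,2]+20)&(abs(P[:,0]-rc[0])<.09))
    rect(P,C,n+" cradle",near(P,cc,.13,.002,.06)&(C.max(1)<75))
    m=near(P,cc,.1,.047,.056);rect(P,C,n+" reader",m);print(P[m].mean(0))
    m=near(P,tg,.1,.03,.155);rect(P,C,n+" tag",m);print(P[m].mean(0),P[m][:,2].max())
    if n=="s":
        pass
for n,p in(("s",S),("t",T)):
  for i in range(5):
    print(n,i,[(px2w(p,*d["point"],.04),round(d["confidence"],2)) for d in bot.mark_of(p,f"rack_hole{i}")[:1]])
  for k,z in(("reader_lens",.034),("cradle_seat",.016),("reader",.016),("tag_label",.105),("tag",0)):
    print(n,k,[(px2w(p,*d["point"],z),round(d["confidence"],2)) for d in bot.mark_of(p,k)[:3]])
E
```

```text
[0.5931 0.1833] top [0.5953 0.1803 0.1047] 57 scene [0.6013 0.1797 0.1031] 77 handle [0.5974 0.179 ] foot [0.5978 0.1793 0.0237] 133 collar r [0.0197 0.0244] [0.0204 0.025 ]
[0.5037 0.2582] top [0.5039 0.2602 0.1044] 56 scene [0.5097 0.2598 0.103 ] 74 handle [0.5053 0.2597] foot [0.5062 0.2597 0.0154] 89 collar r [0.0136 0.0174] [0.0154 0.0173]
[0.4316 0.3567] top [0.4312 0.3584 0.1043] 57 scene [0.4379 0.3579 0.1026] 68 handle [0.4333 0.3581] foot [0.4337 0.3583 0.0195] 118 collar r [0.0162 0.0209] [0.017  0.0211]
s rack 2120 ((620.3502197265625, -56.20878601074219), (104.845458984375, 316.38812255859375), 6.610254764556885)
s cradle 926 ((441.1087646484375, -104.42939758300781), (70.65306091308594, 186.9373016357422), 6.62368106842041)
s reader 394 ((439.81121826171875, -102.97846221923828), (44.760093688964844, 148.92347717285156), 8.407487869262695)
[ 0.4424 -0.1019  0.0517]
s tag 229 ((546.9428100585938, -388.1130676269531), (99.19295501708984, 9.8140869140625), 47.337833404541016)
[ 0.559  -0.378   0.1047] 0.152813330714191
t rack 1723 ((618.1913452148438, -54.24090576171875), 
[... 1201 characters left out ...]
.96)]
t 1 [(array([ 0.6197, -0.0772,  0.04  ]), 0.96)]
t 2 [(array([ 0.6197, -0.0772,  0.04  ]), 0.96)]
t 3 [(array([ 0.6197, -0.0772,  0.04  ]), 0.96)]
t 4 [(array([ 0.6197, -0.0772,  0.04  ]), 0.96)]
t reader_lens [(array([ 0.4536, -0.179 ,  0.034 ]), 0.96), (array([ 0.3556, -0.1659,  0.034 ]), 0.87)]
t cradle_seat [(array([ 0.4413, -0.1013,  0.016 ]), 0.96), (array([ 0.4375, -0.1082,  0.016 ]), 0.54), (array([ 0.5495, -0.416 ,  0.016 ]), 0.44)]
t reader [(array([ 0.306 , -0.4107,  0.016 ]), 0.81), (array([ 0.2792, -0.2028,  0.016 ]), 0.73), (array([ 0.4435, -0.1087,  0.016 ]), 0.6)]
t tag_label [(array([ 0.5397, -0.3828,  0.105 ]), 0.68)]
t tag [(array([ 0.5397, -0.3836,  0.    ]), 0.63)]
```

```bash
cat >> h.py <<'E'
from scipy.spatial.transform import Rotation as Ro
from scipy.optimize import minimize
def down(phi): # tool z down, tool y at heading phi (deg)
    f=np.radians(phi);y=[np.cos(f),np.sin(f),0];z=[0,0,-1]
    return Ro.from_matrix(np.stack([np.cross(y,z),y,z],1))
def delta(xyz,rot=None):
    o=bot.observe();w,x,y,z=o["eef_rot"];R=Ro.from_quat([x,y,z,w])
    print("pos",o["tool_pos"],"delta T",R.inv().apply(np.array(xyz)-o["tool_pos"])/.025,end=" ")
    if rot is not None: print("R",np.degrees((R.inv()*rot).as_rotvec())/6)
    else: print()
HY=np.array([-.130,-.081,-.024,.041,.114]);HR=np.array([35,43,51,59,67])/2000+.001
def rackfit(p,s0=(.619,-.055,7.)):
    d=p["depth"];P,_,uv=cloud(p);top=(P[:,2]>.034)&(P[:,2]<.050)
    Q=np.array([px2w(p,u,v,.04)[:2] for u,v in uv[(k:=np.hypot(*(P[:,:2]-s0[:2]).T)<.2)]]);t=top[k].astype(float)
    def f(s):
        a=np.radians(s[2]);l=(Q-s[:2])@np.array([[np.cos(a),-np.sin(a)],[np.sin(a),np.cos(a)]])
        sd=np.maximum(abs(l[:,0])-.05,abs(l[:,1])-.1575)
        for y,r in zip(HY,HR): sd=np.maximum(sd,r-np.hypot(l[:,0],l[:,1]-y))
        m=abs(l[:,0])<.056
        w=1/(1+np.exp(np.clip(sd/.0012,-30,30)));m=(sd>-.02)&(abs(l[:,0])<.054)&(abs(l[:,1])<.1575)
        # use only wells + ends (free of front-face ambiguity)
        return ((w-t)**2)[abs(l[:,0])<.045].mean()
    r=minimize(f,s0,method="Nelder-Mead",options=dict(initial_simplex=np.array(s0)+np.array([[0,0,0],[.005,0,0],[0,.005,0],[0,0,2]])))
    return r.x,r.fun
def holes(s):
    a=np.radians(s[2]);return np.array(s[:2])+HY[:,None]*[-np.sin(a),np.cos(a)]
E
python3 - <<'E'
from h import *
for n in("scene","top"):
    s,f=rackfit(bot.snapshot(n));print(n,s,f);print(holes(s))
delta((.4325,.358,.20),down(7))
E
```

```text
Traceback (most recent call last):
  File "h.py", line 31
    Q=np.array([px2w(p,u,v,.04)[:2] for u,v in uv[(k:=np.hypot(*(P[:,:2]-s0[:2]).T)<.2)]]);t=top[k].astype(float)
                                                   ^^^^^^^^^^^^^^^^^^^^^^^^^^^^^^^^^^^
SyntaxError: assignment expression cannot be used in a comprehension iterable expression
```

```bash
python3 - <<'E'
s=open('h.py').read()
a=s.index("    Q=np.array([px2w");b=s.index("    def f(s):")
s=s[:a]+"""    k=np.hypot(*(P[:,:2]-np.array(s0[:2])).T)<.2;t=top[k].astype(float)
    Q=np.array([px2w(p,u,v,.04)[:2] for u,v in uv[k]])
"""+s[b:]
s=s.replace("        m=abs(l[:,0])<.056\n","").replace(";m=(sd>-.02)&(abs(l[:,0])<.054)&(abs(l[:,1])<.1575)","")
open('h.py','w').write(s)
E
python3 - <<'E'
from h import *
for n in("scene","top"):
    s,f=rackfit(bot.snapshot(n));print(n,s,f);print(holes(s))
delta((.4325,.358,.20),down(7))
E
```

```text
scene [ 0.6223 -0.0552  7.2007] 0.04241761952315025
[[ 0.6386 -0.1841]
 [ 0.6325 -0.1355]
 [ 0.6253 -0.079 ]
 [ 0.6172 -0.0145]
 [ 0.608   0.0579]]
top [ 0.6175 -0.0541  7.0133] 0.024060456977827226
[[ 0.6334 -0.1831]
 [ 0.6274 -0.1345]
 [ 0.6204 -0.0779]
 [ 0.6125 -0.0134]
 [ 0.6036  0.0591]]
pos [0.1489 0.5554 0.2313] delta T [-13.0035  -4.6912   1.2526] R [ 0.0008 -0.0005 11.3329]
```

Call:
{"method": "jog_arm", "body": {"steps": [[[-13,-4.7,1.25],[0,0,11.33],60],[[-13,-4.7,1.25],[0,0,11.33],60],[[-13,-4.7,1.25],[0,0,11.33],60],[[-13,-4.7,1.25],[0,0,11.33],60],[[-13,-4.7,1.25],[0,0,11.33],60],[[-13,-4.7,1.25],[0,0,11.33],60],[[-13,-4.7,1.25],[0,0,11.33],60],[[-13,-4.7,1.25],[0,0,11.33],60],[[-13,-4.7,1.25],[0,0,11.33],60],[[-13,-4.7,1.25],[0,0,11.33],60],[[-13,-4.7,1.25],[0,0,11.33],60],[[-13,-4.7,1.25],[0,0,11.33],60]], "force": 30}}

```text
time_s: 3.5
tool_pos: [0.4315, 0.3586, 0.2003]
eef_rot: [-0.0, 0.661, 0.75, 0.0]
wrist_force: [0.6, 0.1, -0.0]
grip_width: 0.0602
finger_force: 0.0
```

Run:
```python
from h import *
delta((.4325,.358,.056),down(7))
```

```text
pos [0.4315 0.3586 0.2003] delta T [-0.0287  0.0354  5.7717] R [ 0.002  -0.003   0.0305]
```

Call:
{"method": "jog_arm", "body": {"steps": [[[0,0,2],[0,0,0],60],[[0,0,4],[0,0,0],60],[[0,0,5.5],[0,0,0],60],[[0,0,5.75],[0,0,0],60],[[0,0,5.75],[0,0,0],60],[[0,0,5.75],[0,0,0],20],[[0,0,5.75],[0,0,0],20],[[0,0,5.75],[0,0,0],20],[[0,0,5.75],[0,0,0],20],[[0,0,5.75],[0,0,0],20],[[0,0,5.75],[0,0,0],20],[[0,0,5.75],[0,0,0],20]]}}

```text
time_s: 4.7
tool_pos: [0.4337, 0.3589, 0.0585]
eef_rot: [0.0, 0.663, 0.749, 0.002]
wrist_force: [-0.6, 1.9, 6.9]
grip_width: 0.0254
finger_force: 32.1
```

Call:
{"method": "jog_arm", "body": {"steps": [[[0,0,-0.5],[0,0,0],20],[[0,0,-1.5],[0,0,0],20],[[0,0,-3],[0,0,0],20],[[0,0,-4],[0,0,0],20],[[0,0,-4],[0,0,0],20]]}}

```text
time_s: 5.2
tool_pos: [0.4347, 0.3593, 0.161]
eef_rot: [0.001, 0.662, 0.749, 0.004]
wrist_force: [0.5, 0.6, -1.0]
grip_width: 0.0254
finger_force: 31.7
```

Run:
```python
from h import *
print(bot.observe()["wrist_force"],bot.observe()["grip_width"])
delta((.63,-.135,.15),down(7.1))
for n in("scene","top"):
    P,C,_=cloud(bot.snapshot(n));o=bot.observe()["tool_pos"]
    f=P[near(P,o[:2],.04,o[2]-.06,o[2]-.012)];print(n,circ(f[:,:2],.02),len(f),f[:,2].min())
    for q in np.arange(o[2]-.06,o[2],.01):
        g=P[near(P,o[:2],.04,q,q+.01)]
        if len(g)>8:print(q,circ(g[:,:2],.02 if q<o[2]-.012 else .013),len(g))
```

```text
[ 0.5342  0.6167 -0.9733] 0.025369789121306573
pos [0.4347 0.3593 0.161 ] delta T [-20.5795   5.3335   0.4053] R [ 0.0795 -0.0375 -0.0125]
scene [0.4351 0.3588] 155 0.11240027059899627
0.1086426737642653 [0.4349 0.3598] 19
0.1186426737642653 [0.4352 0.3588] 46
0.1286426737642653 [0.4349 0.3585] 46
0.13864267376426528 [0.4349 0.3587] 54
0.14864267376426527 [0.4399 0.3587] 65
top [0.4316 0.36  ] 43 0.11252896062359019
0.11683534696464085 [0.4317 0.3599] 13
0.12683534696464083 [0.4318 0.3599] 12
0.13683534696464084 [0.4314 0.3601] 16
0.14683534696464084 [0.4326 0.3549] 35
```

Call:
{"method": "jog_arm", "body": {"steps": [[[0,0,-1.6],[0,0,0],20],[[-2,0.5,-1.6],[0.08,-0.04,0],20],[[-20.6,5.3,-1.6],[0.08,-0.04,0],20],[[-20.6,5.3,-1.6],[0.08,-0.04,0],20],[[-20.6,5.3,-1.6],[0.08,-0.04,0],20],[[-20.6,5.3,-1.6],[0.08,-0.04,0],20],[[-20.6,5.3,-1.6],[0.08,-0.04,0],20],[[-20.6,5.3,-1.6],[0.08,-0.04,0],20],[[-20.6,5.3,-1.6],[0.08,-0.04,0],20],[[-20.6,5.3,-1.6],[0.08,-0.04,0],20],[[-20.6,5.3,-1.6],[0.08,-0.04,0],20],[[-20.6,5.3,-1.6],[0.08,-0.04,0],20]]}}

```text
time_s: 6.5
tool_pos: [0.6266, -0.1407, 0.1936]
eef_rot: [-0.003, 0.663, 0.748, -0.006]
wrist_force: [-0.6, 0.9, -1.6]
grip_width: 0.0254
finger_force: 31.7
```

Call:
{"method": "jog_arm", "body": {"steps": [[[0,0,0],[0,0,0],20],[[0,0,0],[0,0,0],20],[[0,0,0],[0,0,0],20]]}}

```text
time_s: 6.8
tool_pos: [0.6256, -0.1358, 0.1949]
eef_rot: [-0.003, 0.662, 0.749, -0.005]
wrist_force: [-0.4, 0.1, -0.8]
grip_width: 0.0251
finger_force: 31.7
```

```bash
cat >> h.py <<'E'
def held(p,R):
    P,C,_=cloud(p);o=bot.observe()["tool_pos"]
    f=P[near(P,o[:2],.05,o[2]-.045,o[2]-.013)];return circ(f[:,:2],R),len(f)
E
python3 - <<'E'
from h import *
delta((.6315,-.1352,.11),down(7.1))
for n in("scene","top"):
    p=bot.snapshot(n);print(n,held(p,.02))
    P,C,_=cloud(p);m=near(P,(.619,-.055),.16,.03,.05);
    s,f=rackfit(p);print(s,f,holes(s)[1])
    # straight edges of the top surface along rack y, using depth step
    cv2.imwrite(f"pics/{n}1.png",cv2.resize(p["color"][100:290,150:350,::-1],None,fx=3,fy=3))
E
```

```text
pos [ 0.6256 -0.1358  0.1949] delta T [0.0007 0.2749 3.3936] R [-0.1071  0.0187 -0.0076]
scene (array([ 0.625 , -0.1368]), 146)
[ 0.6221 -0.0552  7.055 ] 0.039889944397677804 [ 0.6321 -0.1356]
top (array([ 0.6249, -0.1342]), 21)
[ 0.6179 -0.0543  7.3794] 0.14962068726797584 [ 0.6283 -0.1347]
```

View pics/scene1.png

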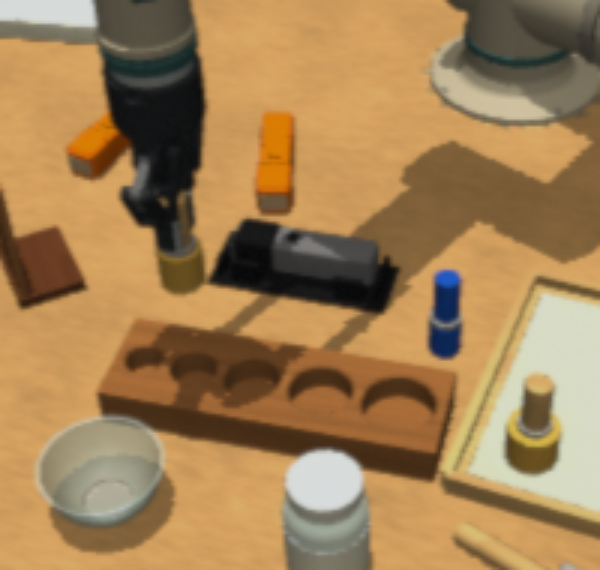

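```bash
sed -i 's/top=(P\[:,2\]>.034)&(P\[:,2\]<.050)/zr=np.median(P[(abs(P[:,0]-.62)<.04)\&(abs(P[:,1]+.055)<.15)\&(abs(P[:,2]-.04)<.006),2]);top=abs(P[:,2]-zr)<tol/; s/def rackfit(p,/def rackfit(p,tol=.003,/' h.py
python3 - <<'E'
from h import *
for n in("scene","top"):
  p=bot.snapshot(n)
  for tol in(.0015,.002,.003,.004,.006):
    s,f=rackfit(p,tol);print(n,tol,s,f,holes(s)[1])
P,_,_=cloud(p);m=near(P,(.66,-.1),.15,.03,.05)
E
```

```text
scene 0.0015 [ 0.6205 -0.0555  7.0837] 0.18225891477125838 [ 0.6305 -0.1359]
scene 0.002 [ 0.6201 -0.0554  6.7529] 0.11739819352379863 [ 0.6296 -0.1358]
scene 0.003 [ 0.6218 -0.0555  7.1138] 0.05753478537720855 [ 0.6318 -0.1359]
scene 0.004 [ 0.6217 -0.0554  7.1011] 0.03857530098540271 [ 0.6317 -0.1358]
scene 0.006 [ 0.6224 -0.0551  7.0538] 0.04416024466714891 [ 0.6324 -0.1354]
top 0.0015 [ 0.6182 -0.0542  8.555 ] 0.2846661285100935 [ 0.6303 -0.1343]
top 0.002 [ 0.6183 -0.0544  8.0323] 0.2535218616157877 [ 0.6296 -0.1346]
top 0.003 [ 0.6183 -0.0541  7.557 ] 0.20659888211027497 [ 0.629  -0.1344]
top 0.004 [ 0.6184 -0.0541  7.6517] 0.17589128535344473 [ 0.6291 -0.1343]
top 0.006 [ 0.6181 -0.0541  7.4096] 0.15262584085996989 [ 0.6285 -0.1345]
```

Call:
{"method": "jog_arm", "body": {"steps": [[[0,0.2,1],[-0.1,0,0],20],[[0,0.2,2.5],[-0.1,0,0],20],[[0,0.2,3.7],[-0.1,0,0],20],[[0,0.2,4],[-0.1,0,0],20],[[0,0.2,4],[-0.1,0,0],20],[[0,0.2,4],[-0.1,0,0],20],[[0,0.2,4],[-0.1,0,0],20]]}}

```text
time_s: 7.7
tool_pos: [0.6325, -0.1373, 0.0984]
eef_rot: [0.004, 0.662, 0.749, 0.0]
wrist_force: [0.4, -0.4, -1.0]
grip_width: 0.0251
finger_force: 31.6
```

Run:
```python
from h import *
delta((.6305,-.135,.0605),down(7.1))
for n in("scene","top"):
    p=bot.snapshot(n);print(n,held(p,.02))
cv2.imwrite("pics/s2.png",cv2.resize(p["color"][140:220,200:330,::-1],None,fx=6,fy=6))
```

```text
pos [ 0.6325 -0.1373  0.0984] delta T [ 0.1113 -0.0757  1.5168] R [ 0.0557  0.056  -0.0111]
scene (array([ 0.6326, -0.1384]), 120)
top (array([ 0.6318, -0.1361]), 13)
```

View pics/s2.png

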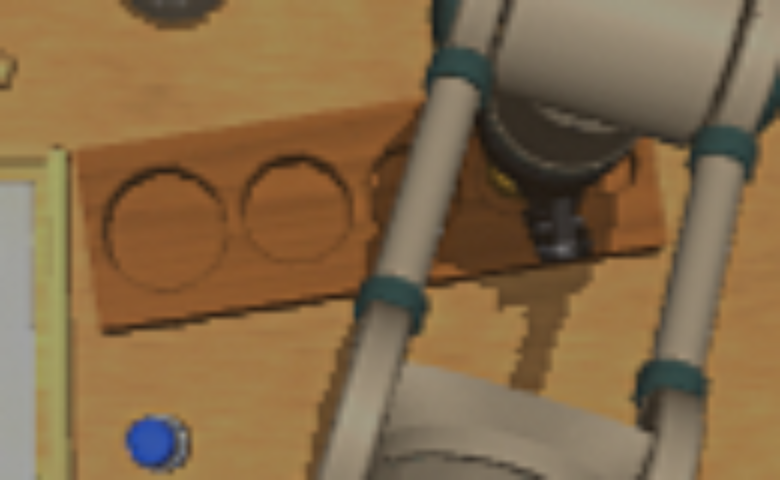

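The stamp hangs just over hole 1 in the top view (around (505,180), mostly hidden by the arm), so I correct by about 3 mm and lower gently.

Call:
{"method": "jog_arm", "body": {"steps": [[[0.12,-0.07,0],[0.05,0.05,0],20],[[0.12,-0.07,0],[0.05,0.05,0],20],[[0.12,-0.07,0],[0.05,0.05,0],20],[[0.12,-0.07,0.2],[0.05,0.05,0],20],[[0.12,-0.07,0.35],[0.05,0.05,0],20],[[0.12,-0.07,0.5],[0.05,0.05,0],20],[[0.12,-0.07,0.65],[0.05,0.05,0],20],[[0.12,-0.07,0.75],[0.05,0.05,0],20],[[0.12,-0.07,0.75],[0.05,0.05,0],20]]}}

```text
time_s: 8.7
tool_pos: [0.6288, -0.1344, 0.0769]
eef_rot: [-0.002, 0.662, 0.749, -0.001]
wrist_force: [0.6, -0.6, -1.8]
grip_width: 0.025
finger_force: 31.7
```

Call:
{"method": "jog_arm", "body": {"steps": [[[0,0,0.15],[0,0,0],20],[[0,0,0.3],[0,0,0],20],[[0,0,0.45],[0,0,0],20],[[0,0,0.6],[0,0,0],20],[[0,0,0.65],[0,0,0],20],[[0,0,0.65],[0,0,0],20]]}}

```text
time_s: 9.3
tool_pos: [0.6288, -0.1344, 0.0609]
eef_rot: [-0.002, 0.662, 0.749, -0.001]
wrist_force: [0.4, -1.2, -1.6]
grip_width: 0.0253
finger_force: 31.8
```

Call:
{"method": "jog_arm", "body": {"steps": [[[0,0,0.05],[0,0,0],60],[[0,0,0.05],[0,0,0],60],[[0,0,0],[0,0,0],60],[[0,0,0],[0,0,0],60],[[0,0,-1],[0,0,0],60],[[0,0,-3],[0,0,0],60],[[0,0,-5],[0,0,0],60],[[0,0,-6],[0,0,0],60],[[0,0,-6],[0,0,0],60]]}}

```text
time_s: 10.2
tool_pos: [0.632, -0.1351, 0.217]
eef_rot: [0.003, 0.662, 0.749, 0.001]
wrist_force: [0.6, -0.5, -0.5]
grip_width: 0.0602
finger_force: 0.0
```

```bash
cat >> h.py <<'E'
def stamps(p,pts):
    P,C,_=cloud(p)
    for w,R in pts:
        h=P[near(P,w,.06,.06,.098)]; 
        if len(h)<15: print(w,"none");continue
        ch=circ(h[:,:2],.013);t=P[near(P,ch,.03,.05,.13),2]
        print(w,"handle",ch,len(h),"topz",np.percentile(t,98))
E
python3 - <<'E'
from h import *
delta((.507,.2597,.17),down(7))
p=bot.snapshot("scene");stamps(p,[((.597,.179),0),((.505,.26),0),((.629,-.135),0)])
E
```

```text
pos [ 0.632  -0.1351  0.217 ] delta T [16.2926 -3.0428  1.8052] R [0.0631 0.0311 0.0044]
(0.597, 0.179) handle [0.6199 0.1819] 101 topz 0.1062910392879233
(0.505, 0.26) handle [0.505  0.2595] 100 topz 0.10617589444361375
(0.629, -0.135) handle [ 0.6468 -0.1222] 95 topz 0.10826070453657058
```

Call:
{"method": "jog_arm", "body": {"steps": [[[16.3,-3.05,0],[0.06,0.03,0],60],[[16.3,-3.05,0],[0.06,0.03,0],60],[[16.3,-3.05,0],[0.06,0.03,0],60],[[16.3,-3.05,0],[0.06,0.03,0],60],[[16.3,-3.05,0],[0.06,0.03,0],60],[[16.3,-3.05,0],[0.06,0.03,0],60],[[16.3,-3.05,0],[0.06,0.03,0],60],[[16.3,-3.05,0],[0.06,0.03,0],60],[[16.3,-3.05,0],[0.06,0.03,0],60],[[16.3,-3.05,1.5],[0.06,0.03,0],60],[[16.3,-3.05,1.8],[0.06,0.03,0],60],[[16.3,-3.05,1.8],[0.06,0.03,0],60]]}}

```text
time_s: 11.45
tool_pos: [0.5021, 0.2595, 0.1644]
eef_rot: [-0.006, 0.663, 0.749, -0.005]
wrist_force: [0.2, -0.3, 0.1]
grip_width: 0.0603
finger_force: 0.0
```

Run:
```python
from h import *
delta((.506,.2597,.0575),down(7))
```

```text
pos [0.5021 0.2595 0.1644] delta T [-0.0219  0.2238  4.2739] R [-0.148  -0.0231 -0.0005]
```

Call:
{"method": "jog_arm", "body": {"steps": [[[0,0.1,1],[0,0,0],60],[[0,0.1,2.5],[0,0,0],60],[[0,0.1,4],[0,0,0],60],[[0,0.1,4.25],[0,0,0],60],[[0,0.1,4.25],[0,0,0],60],[[0,0.1,4.25],[0,0,0],60],[[0,0.1,4.25],[0,0,0],60]]}}

```text
time_s: 12.15
tool_pos: [0.507, 0.2618, 0.0629]
eef_rot: [-0.004, 0.663, 0.749, -0.0]
wrist_force: [-0.3, 0.0, 0.3]
grip_width: 0.0597
finger_force: 0.0
```

Run:
```python
from h import *
delta((.506,.2597,.0575),down(7))
```

```text
pos [0.507  0.2618 0.0629] delta T [-0.0793 -0.0489  0.2153] R [-0.0485 -0.0501 -0.0002]
```

Call:
{"method": "jog_arm", "body": {"steps": [[[-0.08,-0.04,0.1],[-0.05,-0.05,0],60],[[-0.08,-0.04,0.1],[-0.05,-0.05,0],60],[[-0.08,-0.04,0.1],[-0.05,-0.05,0],20],[[-0.08,-0.04,0.1],[-0.05,-0.05,0],20],[[-0.08,-0.04,0.1],[-0.05,-0.05,0],20],[[-0.08,-0.04,0.1],[-0.05,-0.05,0],20],[[-0.08,-0.04,0.1],[-0.05,-0.05,0],20],[[-0.08,-0.04,0.1],[-0.05,-0.05,0],20],[[-0.08,-0.04,0.1],[-0.05,-0.05,0],20]]}}

```text
time_s: 13.05
tool_pos: [0.5045, 0.2594, 0.0584]
eef_rot: [-0.001, 0.662, 0.749, -0.002]
wrist_force: [1.0, -0.4, 3.8]
grip_width: 0.0249
finger_force: 29.5
```

```bash
sed -i 's/    c=Q.mean(0)$/    c=Q.mean(0)-(np.array([.009,.004]) if r else 0)/' h.py
python3 - <<'E'
from h import *
s=[.6192,-.0541,7.1];print(holes(s))
delta((*holes(s)[0],.19),down(7.1))
p=bot.snapshot("scene");stamps(p,[((.597,.179),0),((.629,-.135),0)])
E
```

```text
[[ 0.6353 -0.1831]
 [ 0.6292 -0.1345]
 [ 0.6222 -0.0779]
 [ 0.6141 -0.0134]
 [ 0.6051  0.059 ]]
pos [0.5045 0.2594 0.0584] delta T [-18.2095   3.0096  -5.2623] R [-0.0374  0.0077 -0.0134]
(0.597, 0.179) handle [0.5974 0.1792] 104 topz 0.10635263506700932
(0.629, -0.135) handle [ 0.6284 -0.1356] 91 topz 0.10814679213405391
```

Call:
{"method": "jog_arm", "body": {"steps": [[[0,0,-1],[0,0,0],20],[[0,0,-3],[0,0,0],20],[[0,0,-5],[0,0,0],20],[[-9,1.5,-5.3],[0,0,0],20],[[-18.2,3,-5.3],[-0.04,0,0],20],[[-18.2,3,-5.3],[-0.04,0,0],20],[[-18.2,3,-5.3],[-0.04,0,0],20],[[-18.2,3,-5.3],[-0.04,0,0],20],[[-18.2,3,-5.3],[-0.04,0,0],20],[[-18.2,3,-5.3],[-0.04,0,0],20],[[-18.2,3,-5.3],[-0.04,0,0],20],[[-18.2,3,-5.3],[-0.04,0,0],20]]}}

```text
time_s: 14.3
tool_pos: [0.6319, -0.1743, 0.1899]
eef_rot: [-0.0, 0.663, 0.749, -0.0]
wrist_force: [0.5, 0.3, -1.1]
grip_width: 0.0252
finger_force: 29.8
```

Call:
{"method": "jog_arm", "body": {"steps": [[[0,0,0],[0,0,0],20],[[0,0,0],[0,0,0],20],[[0,0,0],[0,0,0],20],[[0,0,0],[0,0,0],20]]}}

```text
time_s: 14.7
tool_pos: [0.6314, -0.1705, 0.1905]
eef_rot: [-0.0, 0.662, 0.75, -0.0]
wrist_force: [0.6, 0.6, -0.2]
grip_width: 0.0249
finger_force: 29.8
```

Run:
```python
from h import *
delta((.6353,-.1831,.0984),down(7.1))
print(held(bot.snapshot("scene"),.016))
```

```text
pos [ 0.6314 -0.1705  0.1905] delta T [-0.5173  0.0965  3.6831] R [-0.0058  0.0021  0.003 ]
(array([ 0.6321, -0.1704]), 112)
```

Call:
{"method": "jog_arm", "body": {"steps": [[[-0.52,0.1,0],[0,0,0],20],[[-0.52,0.1,0],[0,0,0],20],[[-0.52,0.1,1],[0,0,0],20],[[-0.52,0.1,2.5],[0,0,0],20],[[-0.52,0.1,3.4],[0,0,0],20],[[-0.52,0.1,3.7],[0,0,0],20],[[-0.52,0.1,3.7],[0,0,0],20],[[-0.52,0.1,3.7],[0,0,0],20],[[-0.52,0.1,3.7],[0,0,0],20],[[-0.52,0.1,3.7],[0,0,0],20]]}}

```text
time_s: 15.75
tool_pos: [0.6368, -0.1852, 0.0997]
eef_rot: [0.002, 0.662, 0.749, 0.0]
wrist_force: [0.6, -0.4, -0.3]
grip_width: 0.025
finger_force: 29.8
```

Run:
```python
from h import *
delta((.6353,-.1831,.0604),down(7.1))
print(held(bot.snapshot("scene"),.016))
```

```text
pos [ 0.6368 -0.1852  0.0997] delta T [ 0.0957 -0.0532  1.5717] R [ 0.0241  0.0226 -0.0126]
(array([ 0.6373, -0.1837]), 125)
```

Call:
{"method": "jog_arm", "body": {"steps": [[[0.06,-0.05,0],[0.02,0.02,0],20],[[0.06,-0.05,0],[0.02,0.02,0],20],[[0.06,-0.05,0],[0.02,0.02,0],20],[[0.06,-0.05,0],[0.02,0.02,0],20],[[0.06,-0.05,0],[0.02,0.02,0],20],[[0.06,-0.05,0.1],[0.02,0.02,0],20],[[0.06,-0.05,0.1],[0.02,0.02,0],20]]}}

```text
time_s: 16.5
tool_pos: [0.6342, -0.1835, 0.0952]
eef_rot: [-0.001, 0.662, 0.749, -0.001]
wrist_force: [-0.7, 0.0, -0.9]
grip_width: 0.0252
finger_force: 29.8
```

Run:
```python
from h import *
delta((.6353,-.1831,.0604),down(7.1))
print(held(bot.snapshot("scene"),.016))
```

```text
pos [ 0.6342 -0.1835  0.0952] delta T [0.0071 0.049  1.3901] R [-0.0265 -0.0146 -0.0131]
(array([ 0.6491, -0.1586]), 131)
```

Call:
{"method": "jog_arm", "body": {"steps": [[[0,0.03,0.1],[0,0,0],20],[[0,0.03,0.2],[0,0,0],20],[[0,0.03,0.3],[0,0,0],20],[[0,0.03,0.4],[0,0,0],20],[[0,0.03,0.5],[0,0,0],20],[[0,0.03,0.6],[0,0,0],20],[[0,0.03,0.7],[0,0,0],20],[[0,0.03,0.7],[0,0,0],20]]}}

```text
time_s: 17.35
tool_pos: [0.6349, -0.1839, 0.0773]
eef_rot: [-0.001, 0.662, 0.749, -0.001]
wrist_force: [-0.3, -2.4, -1.9]
grip_width: 0.0252
finger_force: 29.9
```

Bottom is at about 29 mm, so it is already in the well. I carry on down.

Call:
{"method": "jog_arm", "body": {"steps": [[[0,0,0.15],[0,0,0],20],[[0,0,0.3],[0,0,0],20],[[0,0,0.45],[0,0,0],20],[[0,0,0.6],[0,0,0],20],[[0,0,0.7],[0,0,0],20],[[0,0,0.7],[0,0,0],20],[[0,0,0.7],[0,0,0],20]]}}

```text
time_s: 18.05
tool_pos: [0.635, -0.1838, 0.0604]
eef_rot: [-0.001, 0.662, 0.749, -0.001]
wrist_force: [-1.8, -6.1, 1.1]
grip_width: 0.0252
finger_force: 30.0
```

Call:
{"method": "jog_arm", "body": {"steps": [[[0,0,0],[0,0,0],60],[[0,0,0],[0,0,0],60],[[0,0,0],[0,0,0],60],[[0,0,0],[0,0,0],60],[[0,0,-1],[0,0,0],60],[[0,0,-3],[0,0,0],60],[[0,0,-5],[0,0,0],60],[[0,0,-6],[0,0,0],60],[[0,0,-6],[0,0,0],60]]}}

```text
time_s: 18.95
tool_pos: [0.6382, -0.1842, 0.2163]
eef_rot: [0.004, 0.662, 0.749, 0.002]
wrist_force: [-0.5, -1.1, -0.6]
grip_width: 0.0598
finger_force: 0.0
```

Run:
```python
from h import *
p=bot.snapshot("scene");stamps(p,[((.597,.179),0),((.629,-.135),0),((.635,-.184),0)])
delta((.5985,.18,.19),down(7.1))
```

```text
(0.597, 0.179) handle [0.5972 0.1788] 98 topz 0.10613925091666077
(0.629, -0.135) handle [ 0.6409 -0.1569] 187 topz 0.10811165939529177
(0.635, -0.184) handle [ 0.6422 -0.1591] 168 topz 0.10811173188585824
pos [ 0.6367 -0.1836  0.2132] delta T [14.6225  0.264   0.9167] R [ 0.0254  0.0084 -0.011 ]
```

Call:
{"method": "jog_arm", "body": {"steps": [[[14.6,0.25,0],[0,0,0],60],[[14.6,0.25,0],[0,0,0],60],[[14.6,0.25,0],[0,0,0],60],[[14.6,0.25,0],[0,0,0],60],[[14.6,0.25,0],[0,0,0],60],[[14.6,0.25,0],[0,0,0],60],[[14.6,0.25,0],[0,0,0],60],[[14.6,0.25,0],[0,0,0],60],[[14.6,0.25,0],[0,0,0],60],[[14.6,0.25,0.9],[0,0,0],60],[[14.6,0.25,0.9],[0,0,0],60],[[14.6,0.25,0.9],[0,0,0],60]]}}

```text
time_s: 20.2
tool_pos: [0.5967, 0.1777, 0.1876]
eef_rot: [-0.002, 0.663, 0.748, -0.002]
wrist_force: [1.0, -0.0, -0.3]
grip_width: 0.0598
finger_force: 0.0
```

Run:
```python
from h import *
delta((.5985,.18,.058),down(7.1))
```

```text
pos [0.5967 0.1777 0.1876] delta T [0.0826 0.1055 5.1842] R [-0.044  -0.0031 -0.0302]
```

Call:
{"method": "jog_arm", "body": {"steps": [[[0.08,0.08,1],[0,0,0],60],[[0.08,0.08,2.5],[0,0,0],60],[[0.08,0.08,4.2],[0,0,0],60],[[0.08,0.08,5.1],[0,0,0],60],[[0.08,0.08,5.2],[0,0,0],60],[[0.08,0.08,5.2],[0,0,0],60],[[0.08,0.08,5.2],[0,0,0],60],[[0.08,0.08,5.2],[0,0,0],60]]}}

```text
time_s: 21.0
tool_pos: [0.6001, 0.1819, 0.0607]
eef_rot: [0.0, 0.663, 0.749, 0.001]
wrist_force: [0.8, -0.0, 0.7]
grip_width: 0.06
finger_force: 0.0
```

Run:
```python
from h import *
delta((.5985,.18,.058),down(7.1))
p=bot.snapshot("top");P,C,_=cloud(p);P=P+[.002,-.001,0]
print(bot.observe()["grip_width"])
```

```text
pos [0.6001 0.1819 0.0607] delta T [-0.0671 -0.0712  0.1063] R [ 0.0184 -0.0127 -0.0155]
0.06010701151948483
```

Call:
{"method": "jog_arm", "body": {"steps": [[[-0.06,-0.06,0.08],[0,0,0],60],[[-0.06,-0.06,0.08],[0,0,0],60],[[-0.06,-0.06,0.08],[0,0,0],20],[[-0.06,-0.06,0.08],[0,0,0],20],[[-0.06,-0.06,0.08],[0,0,0],20],[[-0.06,-0.06,0.08],[0,0,0],20],[[-0.06,-0.06,0.08],[0,0,0],20],[[-0.06,-0.06,0.08],[0,0,0],20],[[-0.06,-0.06,0.08],[0,0,0],20],[[-0.06,-0.06,0.08],[0,0,0],20]]}}

```text
time_s: 22.05
tool_pos: [0.5971, 0.1802, 0.0566]
eef_rot: [-0.001, 0.662, 0.749, -0.0]
wrist_force: [-0.3, 1.2, 1.9]
grip_width: 0.0251
finger_force: 29.6
```

Run:
```python
from h import *
print(bot.observe()["tool_pos"])
delta((.6222,-.0779,.2),down(7.1))
```

```text
[0.5971 0.1802 0.0566]
pos [0.5971 0.1802 0.0566] delta T [-10.3625  -0.2786  -5.7469] R [-0.0202 -0.0113 -0.0127]
```

Call:
{"method": "jog_arm", "body": {"steps": [[[0,0,-1],[0,0,0],20],[[0,0,-3],[0,0,0],20],[[0,0,-5],[0,0,0],20],[[-10.4,-0.3,-5.7],[0,0,0],20],[[-10.4,-0.3,-5.7],[0,0,0],20],[[-10.4,-0.3,-5.7],[0,0,0],20],[[-10.4,-0.3,-5.7],[0,0,0],20],[[-10.4,-0.3,-5.7],[0,0,0],20],[[-10.4,-0.3,-5.7],[0,0,0],20],[[-10.4,-0.3,-5.7],[0,0,0],20],[[-10.4,-0.3,-5.7],[0,0,0],20],[[-10.4,-0.3,-5.7],[0,0,0],20]]}}

```text
time_s: 23.25
tool_pos: [0.6215, -0.077, 0.1984]
eef_rot: [-0.002, 0.662, 0.75, -0.0]
wrist_force: [0.2, 0.6, -1.2]
grip_width: 0.0256
finger_force: 30.0
```

Call:
{"method": "jog_arm", "body": {"steps": [[[0,0,1],[0,0,0],20],[[0,0,2.5],[0,0,0],20],[[0,0,3.8],[0,0,0],20],[[0,0,3.8],[0,0,0],20],[[0,0,3.8],[0,0,0],20],[[0,0,3.8],[0,0,0],20],[[0,0,3.8],[0,0,0],20],[[0,0,3.8],[0,0,0],20]]}}

```text
time_s: 24.05
tool_pos: [0.6226, -0.079, 0.1054]
eef_rot: [0.0, 0.662, 0.749, 0.0]
wrist_force: [1.2, 0.5, -1.5]
grip_width: 0.0256
finger_force: 29.9
```

Run:
```python
from h import *
delta((.6222,-.0779,.0586),down(7.1))
print(held(bot.snapshot("scene"),.024))
```

```text
pos [ 0.6226 -0.079   0.1054] delta T [ 0.0437 -0.0109  1.8739] R [ 0.0078 -0.0008 -0.0117]
(array([ 0.6234, -0.0813]), 178)
```

Call:
{"method": "jog_arm", "body": {"steps": [[[0.05,-0.03,0.2],[0,0,0],20],[[0.05,-0.03,0.4],[0,0,0],20],[[0.05,-0.03,0.5],[0,0,0],20],[[0.05,-0.03,0.6],[0,0,0],20],[[0.05,-0.03,0.7],[0,0,0],20],[[0.05,-0.03,0.8],[0,0,0],20],[[0.05,-0.03,0.9],[0,0,0],20],[[0.05,-0.03,1.0],[0,0,0],20],[[0.05,-0.03,1.1],[0,0,0],20],[[0.05,-0.03,1.2],[0,0,0],20],[[0.05,-0.03,1.2],[0,0,0],20]]}}

```text
time_s: 25.2
tool_pos: [0.6207, -0.0778, 0.0734]
eef_rot: [-0.001, 0.662, 0.749, -0.0]
wrist_force: [-0.4, -0.5, -3.0]
grip_width: 0.0254
finger_force: 30.0
```

Call:
{"method": "jog_arm", "body": {"steps": [[[0,0.02,0.15],[0,0,0],20],[[0,0.02,0.3],[0,0,0],20],[[0,0.02,0.45],[0,0,0],20],[[0,0.02,0.6],[0,0,0],20],[[0,0.02,0.65],[0,0,0],20],[[0,0.02,0.65],[0,0,0],20],[[0,0.02,0.65],[0,0,0],20]]}}

```text
time_s: 25.9
tool_pos: [0.6211, -0.0777, 0.0586]
eef_rot: [-0.001, 0.662, 0.749, -0.0]
wrist_force: [-1.3, 0.1, 6.1]
grip_width: 0.0252
finger_force: 30.6
```

Call:
{"method": "jog_arm", "body": {"steps": [[[0,0,-0.02],[0,0,0],60],[[0,0,-0.02],[0,0,0],60],[[0,0,-0.02],[0,0,0],60],[[0,0,-0.02],[0,0,0],60],[[0,0,-1],[0,0,0],60],[[0,0,-3],[0,0,0],60],[[0,0,-5],[0,0,0],60],[[0,0,-6],[0,0,0],60],[[7,0,-6],[0,0,0],85],[[7,0,-6],[0,0,0],85],[[7,0,-6],[0,0,0],85],[[7,0,-6],[0,0,0],85]]}}

```text
time_s: 27.1
tool_pos: [0.5989, 0.0997, 0.2077]
eef_rot: [-0.002, 0.662, 0.75, 0.0]
wrist_force: [0.7, -0.2, -0.8]
grip_width: 0.0847
finger_force: 0.0
```

Run:
```python
from h import *
for n in("scene","top"):
    p=bot.snapshot(n);P,C,_=cloud(p)
    off=np.array([.002,-.0007,0]) if n=="top" else np.array([.0004,.001,0]); P=P+off
    if n=="scene":
        for w in holes([.6192,-.0541,7.1])[:3]:
            m=near(P,w,.022,.055,.13);t=P[m];print("seat",w,np.percentile(t[:,2],98),t[:,:2].mean(0)-w)
        cv2.imwrite("pics/s3.png",cv2.resize(p["color"][110:310,130:450,::-1],None,fx=2.5,fy=2.5))
    m=near(P,(.44,-.103),.1,.046,.056);r=cv2.minAreaRect((P[m][:,:2]*1000).astype(np.float32))
    h=P[m&(C.max(1)<70)];b=P[m&(C.min(1)>75)]
    print(n,"reader",r,P[m].mean(0),"head",h.mean(0),"body",b.mean(0))
    q=P[m][:,:2]; x=np.linalg.svd(q-q.mean(0),full_matrices=False)[2][0];x=x*-np.sign(x[1]);print("heading",np.degrees(np.arctan2(x[1],x[0])))
    m=near(P,(.543,-.386),.07,.035,.14)
    q=P[m]; mu=q.mean(0);sv=np.linalg.svd(q[:,:2]-mu[:2],full_matrices=False);n_=sv[2][1]*np.sign(sv[2][1][0]);print("tag",mu,m.sum(),"normal",np.degrees(np.arctan2(n_[1],n_[0])),"spread",sv[1]/m.sum()**.5)
    e=(q[:,:2]-mu[:2])@n_;a=(q[:,:2]-mu[:2])@sv[2][0];print("ext",np.percentile(e,[2,98]),np.percentile(a,[1,99]),sv[2][0])
    print([(px2w(p,*d["point"],.105)+off,d["confidence"]) for d in bot.mark_of(p,"tag_label")[:1]])
```

```text
seat [ 0.6353 -0.1831] 0.10862731082729568 [0.0072 0.0046]
seat [ 0.6292 -0.1345] 0.10876247043655422 [0.0064 0.0043]
seat [ 0.6222 -0.0779] 0.10839688755899661 [0.0067 0.0035]
scene reader ((441.4085998535156, -102.08598327636719), (43.3400993347168, 148.7958526611328), 6.2754225730896) [ 0.443  -0.1008  0.0515] head [ 0.4512 -0.1389  0.0518] body [ 0.4389 -0.0774  0.0513]
heading -83.14322035181877
tag [ 0.5625 -0.3744  0.089 ] 158 normal -40.32039373146071 spread [0.03   0.0021]
ext [-0.0045  0.003 ] [-0.0674  0.0276] [0.6471 0.7624]
[(array([ 0.5327, -0.3953,  0.105 ]), 0.56)]
top reader ((440.2548828125, -103.16107940673828), (39.3928337097168, 149.9359130859375), 5.392975330352783) [ 0.4391 -0.0985  0.0522] head [ 0.4442 -0.1388  0.0527] body [ 0.4366 -0.0784  0.0521]
heading -83.29728977448035
tag [ 0.5449 -0.3841  0.0921] 265 normal -43.54602979323825 spread [0.0282 0.0011]
ext [-0.0018  0.0022] [-0.0451  0.049 ] [-0.6889 -0.7248]
[(array([ 0.5485, -0.3841,  0.105 ]), 0.61)]
```

View pics/s3.png

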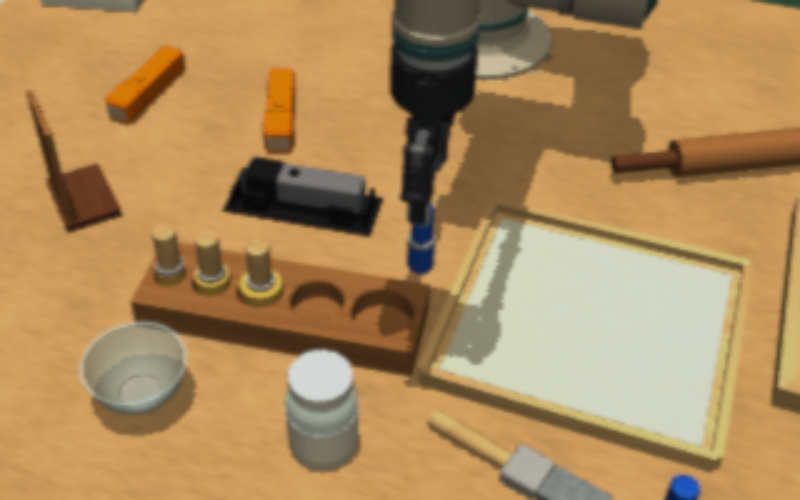

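Run:
```python
from h import *
delta((.441,-.1027,.15),down(6.8))
```

```text
pos [0.5999 0.0961 0.2075] delta T [-7.1056 -7.2875  2.3166] R [-0.0221 -0.0021  0.0515]
```

Call:
{"method": "jog_arm", "body": {"steps": [[[-7.1,-7.3,0],[0,0,0.05],85],[[-7.1,-7.3,0],[0,0,0.05],85],[[-7.1,-7.3,0],[0,0,0.05],85],[[-7.1,-7.3,0],[0,0,0.05],85],[[-7.1,-7.3,0],[0,0,0.05],85],[[-7.1,-7.3,0],[0,0,0.05],85],[[-7.1,-7.3,1],[0,0,0.05],85],[[-7.1,-7.3,2.3],[0,0,0.05],85],[[-7.1,-7.3,2.3],[0,0,0.05],85],[[-7.1,-7.3,2.3],[0,0,0.05],85],[[-7.1,-7.3,2.3],[0,0,0.05],85],[[-7.1,-7.3,2.3],[0,0,0.05],85]]}}

```text
time_s: 28.5
tool_pos: [0.4417, -0.1029, 0.1518]
eef_rot: [0.0, 0.664, 0.747, 0.0]
wrist_force: [-0.2, 0.2, 0.6]
grip_width: 0.085
finger_force: 0.0
```

Run:
```python
from h import *
delta((.441,-.1027,.016),down(6.8))
```

```text
pos [ 0.4417 -0.1029  0.1518] delta T [ 0.0119 -0.0309  5.4302] R [ 0.0051  0.0031 -0.0112]
```

Call:
{"method": "jog_arm", "body": {"steps": [[[0,-0.03,1.5],[0,0,0],85],[[0,-0.03,3],[0,0,0],85],[[0,-0.03,4.2],[0,0,0],85],[[0,-0.03,5],[0,0,0],85],[[0,-0.03,5.4],[0,0,0],85],[[0,-0.03,5.4],[0,0,0],85],[[0,-0.03,5.4],[0,0,0],85],[[0,-0.03,5.4],[0,0,0],85]]}}

```text
time_s: 29.3
tool_pos: [0.4407, -0.1029, 0.0166]
eef_rot: [0.0, 0.664, 0.747, 0.0]
wrist_force: [0.4, 0.8, -0.4]
grip_width: 0.0848
finger_force: 0.0
```

Call:
{"method": "jog_arm", "body": {"steps": [[[0,0,0],[0,0,0],30],[[0,0,0],[0,0,0],30],[[0,0,0],[0,0,0],30],[[0,0,0],[0,0,0],30],[[0,0,0],[0,0,0],30],[[0,0,0],[0,0,0],30],[[0,0,0],[0,0,0],30],[[0,0,0],[0,0,0],30]], "force": 50}}

```text
time_s: 30.1
tool_pos: [0.4395, -0.1025, 0.0158]
eef_rot: [-0.001, 0.664, 0.747, -0.0]
wrist_force: [-1.5, 0.1, 5.1]
grip_width: 0.0356
finger_force: 50.8
```

Run:
```python
from h import *
o=bot.observe();print(o["tool_pos"],o["eef_rot"],o["wrist_force"]);w,x,y,z=o["eef_rot"];print("tool x heading",np.degrees(np.arctan2(*Ro.from_quat([x,y,z,w]).as_matrix()[[1,0],0])))
```

```text
[ 0.4395 -0.1025  0.0158] [-0.0009  0.6644  0.7473 -0.0004] [-1.4521  0.0792  5.1054]
tool x heading 96.71971986732726
```

Call:
{"method": "jog_arm", "body": {"steps": [[[0,0,-0.4],[0,0,0],30],[[0,0,-1.2],[0,0,0],30],[[0,0,-2.2],[0,0,0],30],[[0,0,-3.5],[0,0,0],30],[[0,0,-4],[0,0,0],30],[[0,0,-4],[0,0,0],30]]}}

```text
time_s: 30.7
tool_pos: [0.4411, -0.1031, 0.1176]
eef_rot: [0.001, 0.664, 0.747, 0.0]
wrist_force: [0.2, 0.2, -1.7]
grip_width: 0.0356
finger_force: 50.1
```

Run:
```python
from h import *
delta((.4166,-.265,.0868),down(46.5))
```

```text
pos [ 0.4411 -0.1031  0.1176] delta T [-6.316  -1.7364  1.2354] R [ 0.0182  0.0201 -6.629 ]
```

Call:
{"method": "jog_arm", "body": {"steps": [[[-1,-0.3,0],[0,0,-1],30],[[-2.2,-0.6,0.3],[0,0,-2.2],30],[[-3.4,-0.9,0.6],[0,0,-3.4],30],[[-4.6,-1.2,0.9],[0,0,-4.6],30],[[-5.6,-1.5,1.1],[0,0,-5.8],30],[[-6.3,-1.75,1.2],[0,0,-6.6],30],[[-6.3,-1.75,1.2],[0,0,-6.63],30],[[-6.3,-1.75,1.2],[0,0,-6.63],30],[[-6.3,-1.75,1.2],[0,0,-6.63],30],[[-6.3,-1.75,1.2],[0,0,-6.63],30],[[-6.3,-1.75,1.2],[0,0,-6.63],30],[[-6.3,-1.75,1.2],[0,0,-6.63],30]]}}

```text
time_s: 31.9
tool_pos: [0.4148, -0.2635, 0.0855]
eef_rot: [-0.001, 0.37, 0.929, -0.0]
wrist_force: [0.2, -0.4, -0.8]
grip_width: 0.0351
finger_force: 50.2
```

Run:
```python
from h import *
delta((.4166,-.265,.0868),down(46.5))
n=np.array([.7254,-.6884])
for k in("scene","top"):
    p=bot.snapshot(k);P,C,_=cloud(p)
    P=P+(np.array([.002,-.0007,0]) if k=="top" else np.array([.0004,.001,0]))
    L=np.array([.471,-.317])
    m=near(P,(.43,-.275),.09,.105,.128);q=P[m];print(k,"reader top",q.mean(0),m.sum())
    e=(q[:,:2]-[.5435,-.3855])@n;print("along",np.percentile(e,[1,50,99]))
    f=q[(e<-.1)&(e>-.15)];print("near head",f.mean(0),"lateral vs label",((f[:,:2]-[.5435,-.3855])@[.6884,.7254]).mean(), "z",np.median(f[:,2]))
    m=near(P,(.543,-.386),.07,.035,.145);q=P[m];print("plate",np.percentile((q[:,:2]-[.5435,-.3855])@n,[5,50,95]))
    cv2.imwrite(f"pics/{k}4.png",cv2.resize(p["color"][90:250,100:420,::-1],None,fx=2.5,fy=2.5))
```

```text
pos [ 0.4148 -0.2635  0.0855] delta T [-0.0928  0.0078 -0.053 ] R [-0.0076 -0.0178  0.0069]
scene reader top [ 0.4298 -0.2632  0.1177] 446
along [-0.2459 -0.1568 -0.1006]
near head [ 0.4599 -0.2932  0.1187] lateral vs label 0.009395457126779127 z 0.12090831170728994
plate [0.0008 0.0078 0.0085]
top reader top [ 0.3983 -0.2382  0.1212] 247
along [-0.2469 -0.2181 -0.1063]
near head [ 0.4662 -0.2863  0.1204] lateral vs label 0.01874682499685795 z 0.1226530956976275
plate [-0.0015 -0.0001  0.0017]
```

View pics/top4.png

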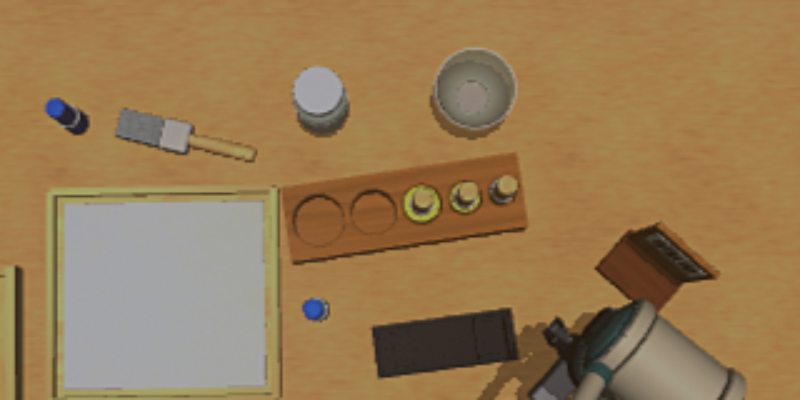

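The top view shows the gripper at about (590,340), with the tag label at (690,245) ahead of the reader. The three stamps stand in the rack and the cradle is empty. I trim forward 2 mm and hold.

Call:
{"method": "jog_arm", "body": {"steps": [[[-0.06,0,-0.04],[0,0,0],30],[[-0.06,0,-0.04],[0,0,0],30],[[-0.06,0,-0.04],[0,0,0],30],[[-0.06,0,-0.04],[0,0,0],30],[[-0.06,0,-0.04],[0,0,0],30],[[-0.06,0,-0.04],[0,0,0],30],[[-0.06,0,-0.04],[0,0,0],30],[[-0.06,0,-0.04],[0,0,0],30],[[-0.06,0,-0.04],[0,0,0],30],[[-0.06,0,-0.04],[0,0,0],30],[[-0.06,0,-0.04],[0,0,0],30],[[-0.06,0,-0.04],[0,0,0],30]]}}

```text
time_s: 33.2
tool_pos: [0.4157, -0.2651, 0.0863]
eef_rot: [-0.001, 0.371, 0.929, -0.0]
wrist_force: [0.7, -0.3, -1.1]
grip_width: 0.0354
finger_force: 50.2
```

Run:
```python
from h import *
delta((.4166,-.265,.0868),down(46.5))
p=bot.snapshot("scene");P,C,uv=cloud(p);P=P+[.0004,.001,0]
# reader top face axis and lateral line, z within 4 mm of its top
n=np.array([.7254,-.6884]);a=np.array([.6884,.7254]);d=P[:,:2]-[.5435,-.3855];e=d@n;l=d@a
m=(P[:,2]>.1185)&(P[:,2]<.127)&(e>-.26)&(e<-.09)&(abs(l)<.05)
for lo in(-.14,-.12):
    k=m&(e>lo)&(e<lo+.02);print(lo,k.sum(),np.percentile(l[k],[3,97]))
cv2.imwrite("pics/s5.png",cv2.resize(p["color"][110:230,120:260,::-1],None,fx=5,fy=5))
```

```text
pos [ 0.4157 -0.2651  0.0863] delta T [-0.0246  0.0281 -0.02  ] R [-0.0083 -0.0205 -0.    ]
-0.14 52 [-0.0136  0.0195]
-0.12 55 [-0.0143  0.0211]
```

View pics/s5.png

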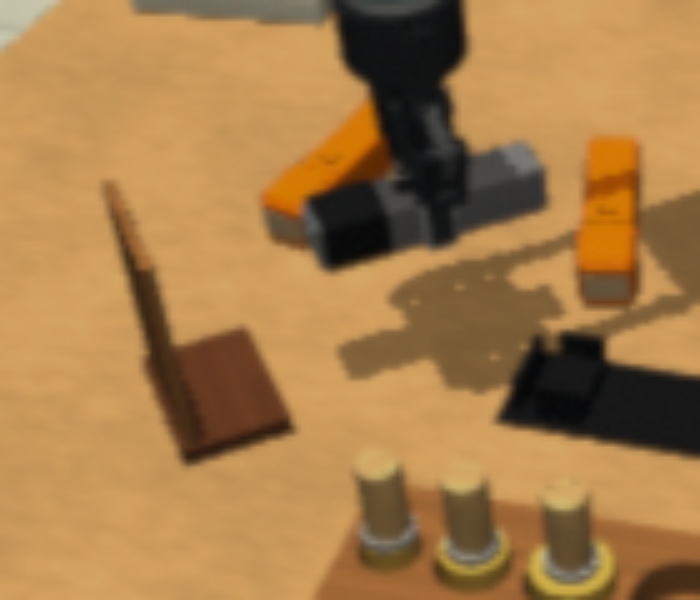

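The reader (black head at (345,225)) points squarely at the tag plate (145,320) and is level. I hold it there for 2.4 s more.

Call:
{"method": "jog_arm", "body": {"steps": [[[-0.02,0.01,0],[0,0,0],30],[[-0.02,0.01,0],[0,0,0],30],[[-0.02,0.01,0],[0,0,0],30],[[-0.02,0.01,0],[0,0,0],30],[[-0.02,0.01,0],[0,0,0],30],[[-0.02,0.01,0],[0,0,0],30],[[-0.02,0.01,0],[0,0,0],30],[[-0.02,0.01,0],[0,0,0],30],[[-0.02,0.01,0],[0,0,0],30],[[-0.02,0.01,0],[0,0,0],30],[[-0.02,0.01,0],[0,0,0],30],[[-0.02,0.01,0],[0,0,0],30]]}}

```text
time_s: 34.45
tool_pos: [0.4162, -0.2653, 0.0863]
eef_rot: [-0.001, 0.371, 0.929, -0.0]
wrist_force: [0.6, -0.1, -1.4]
grip_width: 0.0358
finger_force: 50.2
```

Call:
{"method": "jog_arm", "body": {"steps": [[[0,0,0],[0,0,0],30],[[0,0,0],[0,0,0],30],[[0,0,0],[0,0,0],30],[[0,0,0],[0,0,0],30],[[0,0,0],[0,0,0],30],[[0,0,0],[0,0,0],30],[[0,0,0],[0,0,0],30],[[0,0,0],[0,0,0],30],[[0,0,0],[0,0,0],30],[[0,0,0],[0,0,0],30],[[0,0,0],[0,0,0],30],[[0,0,0],[0,0,0],30]]}}

```text
time_s: 35.65
tool_pos: [0.4162, -0.2653, 0.0863]
eef_rot: [-0.001, 0.371, 0.929, 0.0]
wrist_force: [-0.8, -0.0, -0.5]
grip_width: 0.0354
finger_force: 50.2
```

Call:
{"method": "jog_arm", "body": {"steps": [[[0,0,0],[0,0,0],30],[[0,0,0],[0,0,0],30],[[0,0,0],[0,0,0],30],[[0,0,0],[0,0,0],30],[[0,0,0],[0,0,0],30],[[0,0,0],[0,0,0],30],[[0,0,0],[0,0,0],30],[[0,0,0],[0,0,0],30],[[0,0,0],[0,0,0],30],[[0,0,0],[0,0,0],30],[[0,0,0],[0,0,0],30],[[0,0,0],[0,0,0],30]]}}

```text
time_s: 36.85
tool_pos: [0.4162, -0.2652, 0.0863]
eef_rot: [-0.001, 0.371, 0.929, -0.0]
wrist_force: [0.8, -0.4, -1.7]
grip_width: 0.0351
finger_force: 50.2
```

Run:
```python
from h import *
delta((.4395,-.1025,.10),down(6.72))
```

```text
pos [ 0.4162 -0.2652  0.0863] delta T [ 3.8058  5.3631 -0.5443] R [-0.0152 -0.0168  6.6306]
```

Call:
{"method": "jog_arm", "body": {"steps": [[[0.6,0.8,-0.6],[0,0,1],30],[[1.2,1.7,-0.6],[0,0,2.2],30],[[1.9,2.6,-0.6],[0,0,3.4],30],[[2.6,3.6,-0.6],[0,0,4.6],30],[[3.2,4.5,-0.6],[0,0,5.8],30],[[3.8,5.36,-0.55],[0,0,6.6],30],[[3.8,5.36,-0.55],[-0.02,-0.02,6.63],30],[[3.8,5.36,-0.55],[-0.02,-0.02,6.63],30],[[3.8,5.36,-0.55],[-0.02,-0.02,6.63],30],[[3.8,5.36,-0.55],[-0.02,-0.02,6.63],30],[[3.8,5.36,-0.55],[-0.02,-0.02,6.63],30],[[3.8,5.36,-0.55],[-0.02,-0.02,6.63],30]]}}

```text
time_s: 38.05
tool_pos: [0.4395, -0.1032, 0.1001]
eef_rot: [0.0, 0.665, 0.747, 0.0]
wrist_force: [-0.6, -0.7, -1.0]
grip_width: 0.0353
finger_force: 50.3
```

Call:
{"method": "jog_arm", "body": {"steps": [[[0,0,0],[0,0,0],30],[[0,0,0],[0,0,0],30],[[0,0,0],[0,0,0],30],[[0,0,0],[0,0,0],30],[[0,0,0],[0,0,0],30]]}}

```text
time_s: 38.55
tool_pos: [0.4396, -0.1026, 0.1001]
eef_rot: [0.0, 0.664, 0.747, 0.0]
wrist_force: [-0.7, 0.0, -1.3]
grip_width: 0.0352
finger_force: 50.3
```

Run:
```python
from h import *
delta((.4395,-.1025,.0158),down(6.72))
```

```text
pos [ 0.4396 -0.1026  0.1001] delta T [ 0.0058 -0.0044  3.3736] R [0.0057 0.0011 0.001 ]
```

Very well aligned, so I lower it (seat reached at dz 3.37).

Call:
{"method": "jog_arm", "body": {"steps": [[[0,0,0.6],[0,0,0],30],[[0,0,1.2],[0,0,0],30],[[0,0,1.7],[0,0,0],30],[[0,0,2.1],[0,0,0],30],[[0,0,2.4],[0,0,0],30],[[0,0,2.7],[0,0,0],30],[[0,0,2.95],[0,0,0],30],[[0,0,3.15],[0,0,0],30],[[0,0,3.3],[0,0,0],30],[[0,0,3.35],[0,0,0],30],[[0,0,3.35],[0,0,0],30],[[0,0,3.35],[0,0,0],30]]}}

```text
time_s: 39.75
tool_pos: [0.4398, -0.1027, 0.0166]
eef_rot: [0.0, 0.664, 0.747, 0.0]
wrist_force: [0.5, 0.1, -1.2]
grip_width: 0.0359
finger_force: 50.4
```

Call:
{"method": "jog_arm", "body": {"steps": [[[0,0,0.03],[0,0,0],30],[[0,0,0.06],[0,0,0],30],[[0,0,0.06],[0,0,0],30],[[0,0,0.06],[0,0,0],30]]}}

```text
time_s: 40.15
tool_pos: [0.44, -0.1028, 0.0158]
eef_rot: [0.001, 0.664, 0.747, 0.0]
wrist_force: [-1.0, 0.6, 7.6]
grip_width: 0.0355
finger_force: 51.4
```

Seated, with 7.6 N of contact. I release and retreat.

Call:
{"method": "jog_arm", "body": {"steps": [[[0,0,0.02],[0,0,0],85],[[0,0,0],[0,0,0],85],[[0,0,0],[0,0,0],85],[[0,0,0],[0,0,0],85],[[0,0,0],[0,0,0],85],[[0,0,0],[0,0,0],85],[[0,0,-1],[0,0,0],85],[[0,0,-3],[0,0,0],85],[[0,0,-5],[0,0,0],85],[[0,0,-7],[0,0,0],85],[[0,0,-8],[0,0,0],85],[[0,0,-8],[0,0,0],85]]}}

```text
time_s: 41.35
tool_pos: [0.442, -0.1036, 0.2191]
eef_rot: [0.005, 0.664, 0.747, 0.002]
wrist_force: [0.0, -0.7, -0.6]
grip_width: 0.0847
finger_force: 0.0
```

Call:
{"method": "jog_arm", "body": {"steps": [[[1,0,0],[0,0,0],85],[[3,0,0],[0,0,0],85],[[5,0,0],[0,0,0],85],[[7,0,0],[0,0,0],85],[[8,0,0],[0,0,0],85],[[8,0,0],[0,0,0],85],[[8,0,0],[0,0,0],85]]}}

```text
time_s: 42.05
tool_pos: [0.4153, 0.096, 0.2137]
eef_rot: [-0.0, 0.664, 0.748, -0.001]
wrist_force: [-0.3, -0.7, -0.1]
grip_width: 0.0851
finger_force: 0.0
```

Run:
```python
from h import *
p=bot.snapshot("scene");P,C,_=cloud(p);P=P+[.0004,.001,0]
for w in holes([.6192,-.0541,7.1])[:3]: print("seat",np.percentile(P[near(P,w,.022,.055,.13),2],98))
m=near(P,(.44,-.103),.1,.046,.07);print("reader",P[m].mean(0),cv2.minAreaRect((P[m][:,:2]*1000).astype(np.float32)))
print("was [.443 -.1008 .0515], (441.4,-102.1)")
cv2.imwrite("pics/s6.png",cv2.resize(p["color"][110:310,130:450,::-1],None,fx=2.5,fy=2.5))
```

```text
seat 0.10793506396792095
seat 0.10809857363017641
seat 0.10827128601362702
reader [ 0.4453 -0.1028  0.0516] ((443.2051086425781, -101.67488861083984), (41.37508773803711, 149.03587341308594), 6.811727046966553)
was [.443 -.1008 .0515], (441.4,-102.1)
```

View pics/s6.png

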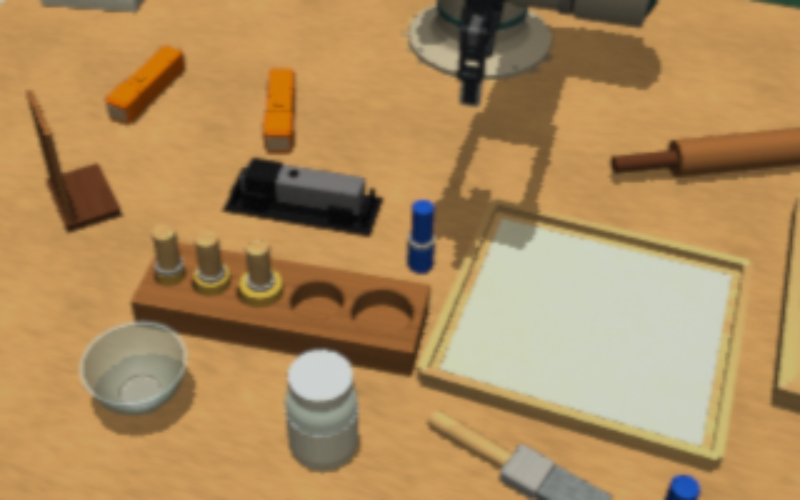

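The three stamps are seated at (165,255), (208,262) and (260,272). The grey reader is home at (305,185), with its head on the same side as before. I hand the job in.

```bash
python3 -c "
from bench import bot
print(bot.close_job())"
```

```text
the job is handed in; nothing more can be done
None
```

I seated all three stamps that were on the board (32, 40 and 48 mm) in their matching wells, held the reader on the label from about 10 cm for over two seconds, laid it back in its cradle facing the same way, and handed the job in at about 42 s; the hand-in gave no verdict.

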